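# Roll the vase down the drying track with the paddle

### The job

A small white cylinder vase lies across the wooden drying track and must not be touched by the robot itself. Take the broad wooden paddle by its handle, gently roll the vase along the track with the paddle close behind it until it drops into the pocket against the tall stop at the end, then lay the paddle flat on the bench top off the track and let go. Do not lift the vase out of the track or flick it along, and leave the white teardrop beside the track standing where it is.

Things in the scene. Friction and masses are not known exactly. Their poses are not given: they have to be found in the camera images.
- paddle: Broad wooden paddle, 140 g, lying flat on the robot's side of the track. Origin: on its underside below the grip point; x along the handle to the blade, within 12 deg of the rolling direction; z up. Handle x -83 to 33 mm, 24 wide, 30 high. Blade x 30 to 100, 60 wide, 16 thick, underside level with the handle's; its flat front end (x 100) pushes. Centre of mass x 16.
- roller: White clay cylinder vase with a pale painted band, lying on its side across the track: diameter 60 mm, 84 mm long, about 0.25 kg. Origin at its centre; y is its axis, across the track; x and z turn as it rolls. It rolls freely with hardly any resistance.
- track: Fixed wooden track. Origin at bench level on its middle line; x rolling direction, z up, +y towards the robot. In mm: deck x -160 to 140, 12 high; pocket 3 lower up to the stop face at x 185 (50 high). Vase centre z 42 on the deck; seated x 154, z 39; it drops in past x 140. Channel 92 wide, rails 26 high, 116 over all: paddle underside at z 34 clears the rails and meets the vase at mid height.
- teardrop: White clay teardrop, point up, 72 mm wide, 114 mm high, standing on the bench beside the far side of the track (away from the robot). Origin: centre of its underside, z up. To be left alone.
There are look-alikes about, which are no part of the job. What is shaped like the paddle but blue is not meant.

How it is judged:
By the outcome, as a careful person would: the job done as asked, in the order asked, and still so for the second after the job is handed in, with the robot touching nothing.
It also fails if it takes over 54 s, if anything falls off the work surface, if the arm or the gripper's body presses on something with over 40 N, if the wrist force passes 120 N, or if a joint passes its speed limit or range.

### The arm

A 6-joint arm with a two-finger parallel gripper is mounted at the origin on the work surface. World frame = base frame: x ahead of the robot, y to its left, z up, the work surface at z = 0. Lengths are in m, angles in rad, forces in N, time in s.
With the tool pointing down it reaches from about 0.25 to 0.85 m from the base axis. Payload 12.5 kg.
Tool frame: the origin (TCP) lies at the very end of the fingers, on their centre line; the grasp point (between the pads) lies 19 mm behind it (r.pinch_z is the distance from the TCP to the grasp point, in m); z points along the fingers, y is the line along which they close (so a half turn about z gives the same grasp; the last joint's range is limited). The gripper opens to 93 mm and grips with 3 to 60 N. Pads are 15 mm wide; open, the fingers measure 128 mm over their backs; the gripper's body (75 mm by 188 mm) begins 65 mm behind the grasp point.
Start: joints at [1.23, 0.351, 1.652, -0, 1.139, -0.085], TCP at [0.139, 0.532, 0.219] pointing down, gripper open.
Joint ranges: [-2.75, 2.75], [-0.79, 2.1], [0.01, 2.65], [-1.57, 4.71], [0.07, 3.14], [-2.87, 2.87]. Speed limits (rad/s): [2.22, 2.22, 2.79, 3.14, 3.14, 3.14].

### API

Orientations are given as [roll, pitch, yaw] about the fixed x, y, z axes, in that order (R = Rz(yaw) Ry(pitch) Rx(roll)).
In Python, from plant import r gives the robot as it stands.
- The arm moves only by the shell command python3 -m jog 'ROWS' [OPENING] [FORCE]. ROWS is JSON, a list of rows, each an object of numbers: "tx", "ty", "tz": the shift along the tool's x, y, z in cm; "wx", "wy", "wz": the turn, a rotation vector about the tool's x, y, z in rad. In form: [{"tx": .., "ty": .., "tz": .., "wx": .., "wy": .., "wz": ..}, ...]. A call has 1 to 8 rows; each row is the pose to reach, as a shift and turn from the pose commanded when the call began, along the tool's axes at that moment; what a row does not reach only later rows make up. A row lasts 1/10 s, in which the tool goes at most 50 mm and 8.59 degrees, less where a joint would pass 70% of its speed; a pose out of reach is approached as far as the arm can. A call with a gripper value outside its range is refused whole. OPENING is the opening, from 0 (shut) to 1 (fully open), set as the call begins (- or left out, the last holds). The fingers move at their own pace and stop on an object; FORCE is the grip in N (left out, the last holds). Time passes only in rows, so rows that repeat a pose let the fingers close. It gives the time, the measured TCP pose, the force, the opening and the grip force at its end, in the units of the state.
- r.get_obs(): the state, without advancing time (a new reading comes with each control period).
- r.camera(name): name is "scene" or "side" or "wrist"; returns a dict with "image" (420x560x3 uint8, red, green, blue), "fx", "fy", "cx", "cy" (pixels), "position" and "rotation" of the camera in the world. Camera axes: x right, y up, looking along -z (the intrinsics and any distortion apply to the point x, -y, -z); pixel columns grow to the right and rows downward; lengths in m; the calibration is good to about 2 mm. A picture is of the moment at which its call begins. There is no depth.
- r.sign_off(): hands the job in; it is judged then, once.
The state is a dict: "time": time; "joint_positions": joint angles; "joint_velocities": joint speeds; "joint_torque": joint torques, N m; "tool_pos": TCP position; "ee_rot": TCP orientation; "force": force on the tool from outside, world axes, zero at the start; "wrist_torque": the same for the moment, N m; "gripper_width": finger opening in m; "finger_force": force on a finger pad.
Only numpy, scipy, OpenCV 4.12 (cv2) and the standard library are available. Lean on these libraries where they do the work, as an engineer would, in place of code of your own. Each camera call takes 0.05 s, during which the arm holds its last target. There are 200 camera calls.

## Working session

There is one attempt and no reset: what is moved stays moved. The work goes in short steps, Python scripts to look and compute and a shell command to move; the robot and the scene stay as the last step left them, time stands still between calls to the robot, and variables do not carry over. Pictures are saved under pics/ and viewed, at most 10 in all, crops included, and the job is handed in when it is done.

```bash
mkdir -p pics; ls; python3 - <<'E'
from plant import r
import cv2,numpy as np
o=r.get_obs();print(o['time'],o['tool_pos'],o['ee_rot'])
a=[]
for n in("scene","side","wrist"):
    c=r.camera(n);cv2.imwrite(f"pics/{n}0.png",c["image"][:,:,::-1]);print(n,c["fx"],c["fy"],c["cx"],c["cy"],c["position"],np.round(c["rotation"],4).tolist(),[k for k in c])
E
```

```text
pics
0.0 [0.13901907 0.53179693 0.21809645] [-3.14046472e+00 -1.03681753e-04  2.88580007e+00]
scene 518.729463601334 518.729463601334 272.0522125792896 200.8789130369566 [ 0.77352395 -0.2995921   0.78940603] [0.5338, -0.0044, 0.5356] ['image', 'fx', 'fy', 'cx', 'cy', 'position', 'rotation']
side 419.474400686282 419.474400686282 286.73910407149515 205.02245545335083 [0.22459446 0.5591604  0.58232164] [0.8537, -0.0001, -2.5662] ['image', 'fx', 'fy', 'cx', 'cy', 'position', 'rotation']
wrist 362.6108266733272 362.6108266733272 281.08393786529206 209.86506792090418 [0.07204335 0.54913502 0.38359911] [-0.2527, 0.0018, 1.3152] ['image', 'fx', 'fy', 'cx', 'cy', 'position', 'rotation']
```

View pics/scene0.png

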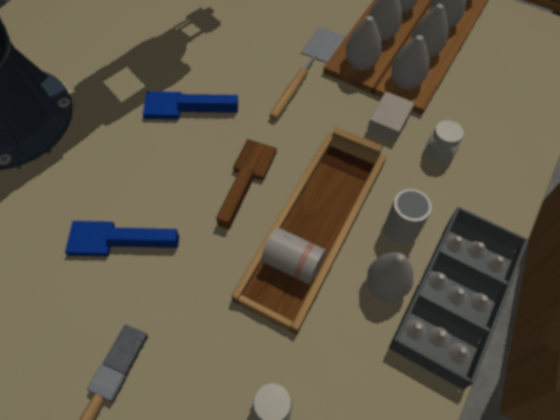

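View pics/side0.png

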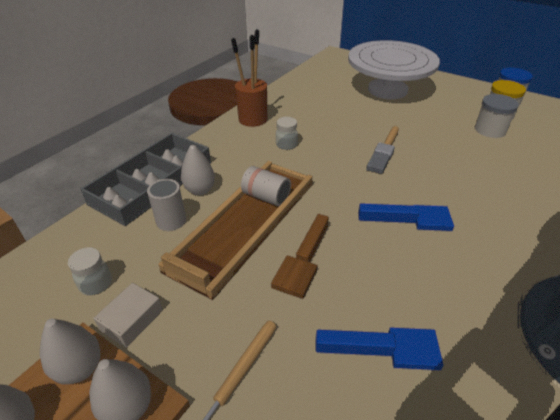

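```bash
cat > h.py <<'E'
import cv2,numpy as np
from scipy.spatial.transform import Rotation as R
from plant import r
def ray(c,u,v):
    d=np.array([(u-c["cx"])/c["fx"],-(v-c["cy"])/c["fy"],-1.])
    return np.array(c["position"]),R.from_euler('xyz',c["rotation"]).apply(d)
def pl(c,u,v,z):
    p,d=ray(c,u,v);return p+d*(z-p[2])/d[2]
def proj(c,P):
    q=R.from_euler('xyz',c["rotation"]).inv().apply(np.array(P)-c["position"])
    return np.array([c["cx"]-c["fx"]*q[0]/q[2],c["cy"]+c["fy"]*q[1]/q[2]])
def tri(c1,a,c2,b):
    p,d=ray(c1,*a);q,e=ray(c2,*b)
    s=np.linalg.lstsq(np.c_[d,-e],q-p,rcond=None)[0]
    x,y=p+s[0]*d,q+s[1]*e
    return (x+y)/2,np.linalg.norm(x-y)
E
python3 - <<'E'
import cv2,numpy as np
a=cv2.imread('pics/scene0.png')[120:335,200:430]
a=cv2.resize(np.clip(a*1.6,0,255).astype('u1'),None,fx=2.75,fy=2.75,interpolation=cv2.INTER_CUBIC);cv2.imwrite('pics/sc.png',a);print(a.shape)
b=cv2.imread('pics/side0.png')[150:305,150:345]
b=cv2.resize(np.clip(b*1.6,0,255).astype('u1'),None,fx=3.75,fy=3.75,interpolation=cv2.INTER_CUBIC);cv2.imwrite('pics/si.png',b);print(b.shape)
E
```

```text
(591, 632, 3)
(581, 731, 3)
```

View pics/sc.png

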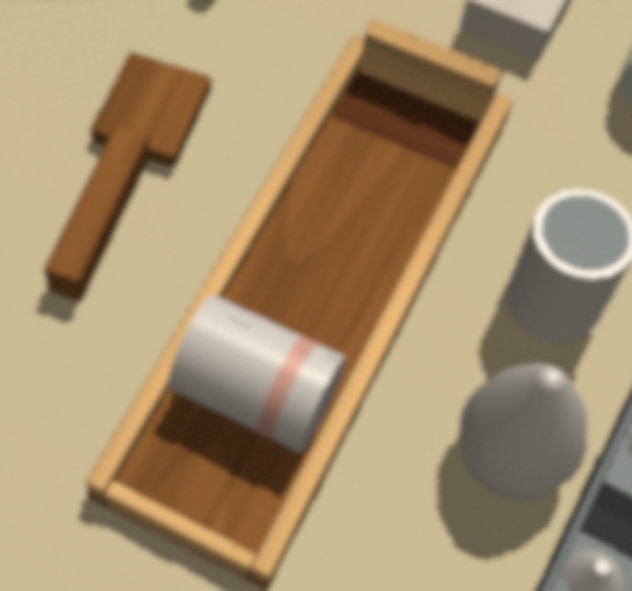

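View pics/si.png

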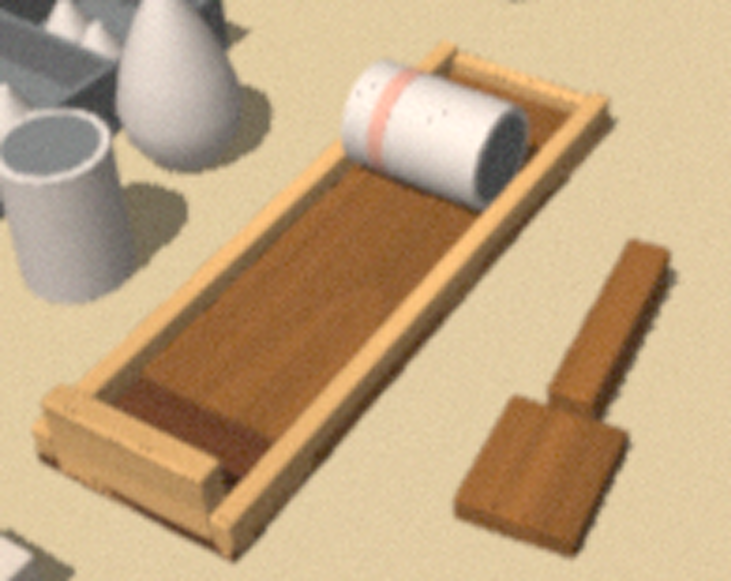

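```bash
cat > m.py <<'E'
from h import *
C={n:r.camera(n) for n in("scene","side","wrist")}
S=lambda u,v:(200+(u+.5)/2.75-.5,120+(v+.5)/2.75-.5)
D=lambda u,v:(150+(u+.5)/3.75-.5,150+(v+.5)/3.75-.5)
sc,si=C["scene"],C["side"]
pts={'tr_nearEndRobotSide':((92,486),(606,98),.026),'tr_nearEndFar':((263,578),(447,45),.026),'tr_farEndRobot':((358,38),(228,520),.026),
'tr_farEndFar':((510,102),None,.026),'stopTopFrontR':((368,40),(218,478),.05),
'bladeL':((133,54),(455,505),.016),'bladeR_':((210,79),(578,548),.016),'hEnd1':((49,270),(668,250),.03),'hEnd2':((82,284),(632,242),.03),
'bladeNearL':((93,132),(0,0),.0),'bladeNearR':((172,162),(0,0),.0),
'vase':((258,374),(435,135),.042),'pocketL':((330,122),(128,372),.012),'pocketR':((455,165),(270,440),.012)}
for k,(a,b,z) in pts.items():
    print(k,'scene',np.round(pl(sc,*S(*a),z)*1000,1)[:2],'side',b and np.round(pl(si,*D(*b),z)*1000,1)[:2],'tri',b and np.round(tri(sc,S(*a),si,D(*b))[0]*1000,1))
E
python3 m.py
```

```text
tr_nearEndRobotSide scene [581.9 -87.7] side [579.7 -87.3] tri [581.  -87.9  25.1]
tr_nearEndFar scene [689.9 -84.2] side [688.3 -80.6] tri [689.9 -83.4  23.7]
tr_farEndRobot scene [564.1 269.7] side [563.6 266.9] tri [563.7 268.   27.3]
tr_farEndFar scene [674.  273.9] side None tri None
stopTopFrontR scene [577.  253.7] side [567.3 264.7] tri [574.  260.   40.8]
bladeL scene [436.8 186.8] side [489.4 199.6] tri [462.8 193.4  29. ]
bladeR_ scene [492.2 195.5] side [430.8 189.6] tri [461.4 192.5  -0.9]
hEnd1 scene [486.   13.1] side [484.2  12.3] tri [485.   12.7  29.8]
hEnd2 scene [508.4  15.3] side [502.9  17.1] tri [505.8  15.5  27.2]
bladeNearL scene [441.5 128. ] side [988.3   8.6] tri [606.6 123.6 208.5]
bladeNearR scene [499.1 134.6] side [988.3   8.6] tri [634.8 124.4 191.7]
vase scene [631.1  13. ] side [631.6  11.8] tri [631.1  12.6  42.7]
pocketL scene [576.6 208.5] side [673.  217.2] tri [611.9 217.3  44.1]
pocketR scene [662.2 220.2] side [586.3 213. ] tri [632.4 212.6  -9.3]
```

```bash
cat >> h.py <<'E'
def go(x,y,z,yawdeg,o=None):
    o=o or r.get_obs()
    R0=R.from_euler('xyz',o["ee_rot"]);Rt=R.from_euler('xyz',[np.pi,0,np.radians(yawdeg)])
    t=R0.inv().apply(np.array([x,y,z])/1000-o["tool_pos"])*100
    print("t",o["time"],"shift cm",np.round(t,2),"turn",np.round((R0.inv()*Rt).as_rotvec(),3))
E
python3 - <<'E'
from h import *
go(480,95,150,100.5)
c=r.camera("scene");s=r.camera("side")
S=lambda u,v:(200+(u+.5)/2.75-.5,120+(v+.5)/2.75-.5)
D=lambda u,v:(150+(u+.5)/3.75-.5,150+(v+.5)/3.75-.5)
print(tri(c,S(551,378),s,D(170,-25)),'mid',tri(c,S(524,435),s,D(180,100)))
E
```

```text
t 0.3 shift cm [-44.04 -33.65   6.86] turn [-0.     0.     1.132]
(array([0.77497256, 0.05469052, 0.11920352]), np.float64(0.003106999178515708)) mid (array([0.77730924, 0.05929937, 0.03631695]), np.float64(0.0005586433634792508))
```

```bash
python3 -m jog '[{"tx":-3,"ty":-2.5,"wz":0.1},{"tx":-7,"ty":-5,"wz":0.2},{"tx":-11,"ty":-8,"wz":0.3},{"tx":-15,"ty":-11,"wz":0.4},{"tx":-19,"ty":-14.5,"wz":0.5},{"tx":-23,"ty":-17.5,"wz":0.6},{"tx":-27,"ty":-20.5,"wz":0.7},{"tx":-31,"ty":-23.5,"wz":0.8}]' 1; python3 -c "
from h import *
go(480,95,150,100.5)"
```

```text
t 0.4 shift cm [-44.04 -33.66   6.86] turn [-0.     0.     1.132]schema error: expected keys tx, ty, tz, wx, wy, wz
```

```bash
python3 -m jog '[{"tx":-3,"ty":-2.5,"tz":0,"wx":0,"wy":0,"wz":0.1},{"tx":-7,"ty":-5,"tz":0,"wx":0,"wy":0,"wz":0.2},{"tx":-11,"ty":-8,"tz":0,"wx":0,"wy":0,"wz":0.3},{"tx":-15,"ty":-11,"tz":0,"wx":0,"wy":0,"wz":0.4},{"tx":-19,"ty":-14.5,"tz":0,"wx":0,"wy":0,"wz":0.5},{"tx":-23,"ty":-17.5,"tz":0,"wx":0,"wy":0,"wz":0.6},{"tx":-27,"ty":-20.5,"tz":0,"wx":0,"wy":0,"wz":0.7},{"tx":-31,"ty":-23.5,"tz":0,"wx":0,"wy":0,"wz":0.8}]' 1; python3 -c "
from h import *
go(480,95,150,100.5)"
```

```text
time: 1.2
tool_pos: [0.3786, 0.227, 0.2189]
ee_rot: [3.141, 0.0, 2.082]
force: [0.4, 1.6, 0.5]
gripper_width: 0.0931
finger_force: 0.0
t 1.2 shift cm [-16.47   2.39   6.89] turn [ 0.001 -0.     0.328]
```

```bash
python3 -m jog '[{"tx":-4,"ty":0.6,"tz":1,"wx":0,"wy":0,"wz":0.1},{"tx":-8,"ty":1.2,"tz":2,"wx":0,"wy":0,"wz":0.2},{"tx":-12,"ty":1.8,"tz":3,"wx":0,"wy":0,"wz":0.28},{"tx":-15,"ty":2.2,"tz":4,"wx":0,"wy":0,"wz":0.33},{"tx":-16.4,"ty":2.3,"tz":4.5,"wx":0,"wy":0,"wz":0.33},{"tx":-16.4,"ty":2.3,"tz":4.5,"wx":0,"wy":0,"wz":0.33},{"tx":-16.4,"ty":2.3,"tz":4.5,"wx":0,"wy":0,"wz":0.33}]' 1; python3 -c "
from h import *
c=r.camera('wrist');cv2.imwrite('pics/w1.png',np.clip(c['image'][:,:,::-1]*1.6,0,255).astype('u1'))
go(480,95,19,100.5)
print(c['position'],c['rotation'])
for P in [(.4804,.0952,.03),(.4955,.014,.03),(.4623,.193,.016)]: print(proj(c,P))"
```

```text
time: 1.9
tool_pos: [0.4779, 0.0981, 0.1738]
ee_rot: [-3.141, -0.0, 1.757]
force: [0.2, -0.1, 0.5]
gripper_width: 0.0931
finger_force: 0.0
t 1.95 shift cm [-0.37  0.14 15.5 ] turn [ 0.    -0.     0.003]
[0.46459161 0.16521767 0.33928034] [-0.25238076 -0.00082427  0.18626671]
[283.72680815 200.98905492]
[283.35235823 287.32393904]
[284.19527616  82.43777919]
```

View pics/w1.png

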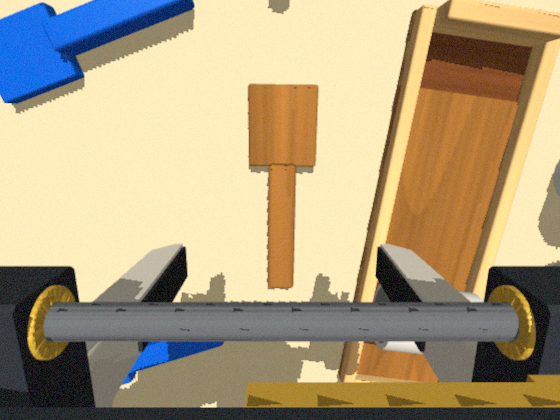

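```bash
python3 -m jog '[{"tx":-0.3,"ty":0,"tz":4,"wx":0,"wy":0,"wz":0},{"tx":-0.3,"ty":0,"tz":8,"wx":0,"wy":0,"wz":0},{"tx":-0.3,"ty":0,"tz":12,"wx":0,"wy":0,"wz":0},{"tx":-0.3,"ty":0,"tz":15,"wx":0,"wy":0,"wz":0},{"tx":-0.3,"ty":0,"tz":16.3,"wx":0,"wy":0,"wz":0},{"tx":-0.3,"ty":0,"tz":16.8,"wx":0,"wy":0,"wz":0},{"tx":-0.3,"ty":0,"tz":16.8,"wx":0,"wy":0,"wz":0}]' && python3 -m jog '[{"tx":0,"ty":0,"tz":0,"wx":0,"wy":0,"wz":0},{"tx":0,"ty":0,"tz":0,"wx":0,"wy":0,"wz":0},{"tx":0,"ty":0,"tz":0,"wx":0,"wy":0,"wz":0},{"tx":0,"ty":0,"tz":0,"wx":0,"wy":0,"wz":0},{"tx":0,"ty":0,"tz":0,"wx":0,"wy":0,"wz":0},{"tx":0,"ty":0,"tz":0,"wx":0,"wy":0,"wz":0},{"tx":0,"ty":0,"tz":0,"wx":0,"wy":0,"wz":0},{"tx":0,"ty":0,"tz":0,"wx":0,"wy":0,"wz":0}]' 0 30
```

```text
time: 2.65
tool_pos: [0.4793, 0.0949, 0.0063]
ee_rot: [3.141, 0.0, 1.757]
force: [-0.0, -0.1, 0.8]
gripper_width: 0.0926
finger_force: 0.0
time: 3.45
tool_pos: [0.4789, 0.0944, 0.0056]
ee_rot: [-3.141, -0.0, 1.756]
force: [0.7, 0.2, -0.2]
gripper_width: 0.0337
finger_force: 0.0
```

```bash
python3 -m jog '[{"tx":0,"ty":0,"tz":0,"wx":0,"wy":0,"wz":0},{"tx":0,"ty":0,"tz":0,"wx":0,"wy":0,"wz":0},{"tx":0,"ty":0,"tz":0,"wx":0,"wy":0,"wz":0},{"tx":0,"ty":0,"tz":0,"wx":0,"wy":0,"wz":0}]' 0 40; python3 -c "
from h import *
go(480,95,120,100.5);go(635,-90,120,100.5)"
```

```text
time: 3.85
tool_pos: [0.479, 0.0944, 0.0056]
ee_rot: [-3.142, -0.0, 1.756]
force: [0.0, -0.3, -0.6]
gripper_width: 0.0236
finger_force: 40.0
t 3.85 shift cm [  0.04   0.11 -11.44] turn [-0.    -0.     0.002]
t 3.85 shift cm [-21.    11.94 -11.44] turn [-0.    -0.     0.002]
```

```bash
python3 -m jog '[{"tx":0,"ty":0,"tz":-2,"wx":0,"wy":0,"wz":0},{"tx":0,"ty":0,"tz":-5,"wx":0,"wy":0,"wz":0},{"tx":0,"ty":0,"tz":-8,"wx":0,"wy":0,"wz":0},{"tx":-3,"ty":0,"tz":-11,"wx":0,"wy":0,"wz":0},{"tx":-7,"ty":0,"tz":-11,"wx":0,"wy":0,"wz":0.03},{"tx":-11,"ty":1,"tz":-11,"wx":0,"wy":0,"wz":0.06},{"tx":-15,"ty":3,"tz":-11,"wx":0,"wy":0,"wz":0.09},{"tx":-18.5,"ty":5,"tz":-11,"wx":0,"wy":0,"wz":0.12}]'; python3 -c "
from h import *
go(638,-145,120,92.6)"
```

```text
time: 4.65
tool_pos: [0.5627, -0.0802, 0.1158]
ee_rot: [3.142, 0.0, 1.634]
force: [1.4, 0.6, -0.6]
gripper_width: 0.0237
finger_force: 40.0
t 4.65 shift cm [-6.94  7.1  -0.42] turn [0.    0.    0.018]
```

```bash
python3 -m jog '[{"tx":-3,"ty":2.5,"tz":0,"wx":0,"wy":0,"wz":0.01},{"tx":-5.5,"ty":5,"tz":0,"wx":0,"wy":0,"wz":0.02},{"tx":-6.9,"ty":7,"tz":0,"wx":0,"wy":0,"wz":0.02},{"tx":-6.9,"ty":7.1,"tz":0,"wx":0,"wy":0,"wz":0.02},{"tx":-6.9,"ty":7.1,"tz":0,"wx":0,"wy":0,"wz":0.02},{"tx":-6.9,"ty":7.1,"tz":0,"wx":0,"wy":0,"wz":0.02}]'; python3 -c "
from h import *
go(638,-145,39,92.6)
c=r.camera('wrist');a=c['image'];b=r.camera('scene');cv2.imwrite('pics/w2.png',np.clip(np.hstack([a,b['image']])[:,:,::-1]*1.5,0,255).astype('u1'))
cv2.imwrite('pics/w2.png',cv2.resize(cv2.imread('pics/w2.png'),(800,300)))
print(proj(b,r.get_obs()['tool_pos']),proj(c,(.631,.0126,.072)),proj(c,(.6282,.075,.012)),proj(c,(.632,-.055,.05)))"
```

```text
time: 5.25
tool_pos: [0.6367, -0.1418, 0.1154]
ee_rot: [-3.14, -0.0, 1.616]
force: [0.1, 0.5, -2.3]
gripper_width: 0.0241
finger_force: 40.0
t 5.25 shift cm [-0.33  0.13  7.63] turn [-0.001 -0.     0.   ]
[241.78068044 326.5868918 ] [284.78044594 -62.00361755] [ 284.13726193 -132.76554146] [280.67721389  84.70868383]
```

View pics/w2.png

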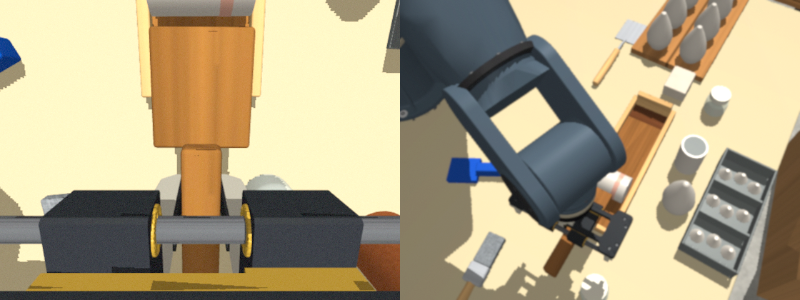

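```bash
python3 -c "
from h import *
b=r.camera('scene');s=r.camera('side')
print(pl(b,272,398,.06),pl(b,272,398,.04),tri(b,(272,393),s,(287,123)),tri(b,(410,203),s,(165,190)))"
```

```text
[ 0.71207547 -0.18993203  0.06      ] [ 0.71039058 -0.1869252   0.04      ] (array([ 0.70865708, -0.18642552,  0.06860007]), np.float64(0.0022266561359576124)) (array([0.75198812, 0.168457  , 0.08391296]), np.float64(0.0008148738562102081))
```

```bash
python3 -m jog '[{"tx":-0.3,"ty":0.1,"tz":2.5,"wx":0,"wy":0,"wz":0},{"tx":-0.3,"ty":0.1,"tz":5,"wx":0,"wy":0,"wz":0},{"tx":-0.3,"ty":0.1,"tz":7,"wx":0,"wy":0,"wz":0},{"tx":-0.3,"ty":0.1,"tz":7.6,"wx":0,"wy":0,"wz":0},{"tx":-0.3,"ty":0.1,"tz":7.6,"wx":0,"wy":0,"wz":0},{"tx":-0.3,"ty":0.1,"tz":7.6,"wx":0,"wy":0,"wz":0}]'; python3 -c "
from h import *
go(638,-145,39,92.6);go(637,-118,39,92.6);go(628-.045*24,75+24,39,92.6)
c=r.camera('wrist');print(proj(c,(.631,.0126,.072)));cv2.imwrite('pics/w3.png',np.clip(c['image'][:,:,::-1]*1.5,0,255).astype('u1'))"
```

```text
time: 6.05
tool_pos: [0.6392, -0.1455, 0.0408]
ee_rot: [3.14, 0.0, 1.616]
force: [-0.5, 0.3, -0.6]
gripper_width: 0.0235
finger_force: 40.0
t 6.05 shift cm [ 0.05 -0.11  0.18] turn [ 0.001  0.    -0.   ]
t 6.05 shift cm [ 2.75 -0.09  0.18] turn [ 0.001  0.    -0.   ]
t 6.05 shift cm [24.48 -0.12  0.16] turn [ 0.001  0.    -0.   ]
[ 279.54588247 -196.97213329]
```

View pics/w3.png

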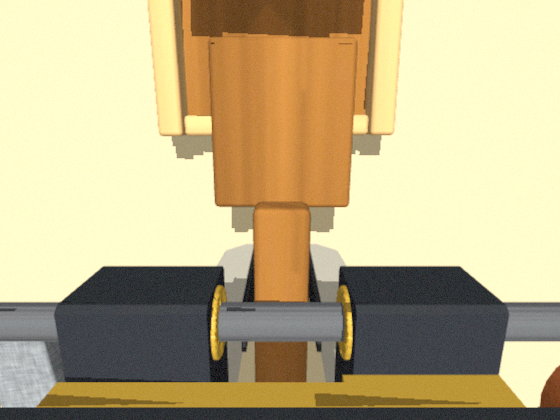

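```bash
python3 -m jog '[{"tx":0.5,"ty":-0.1,"tz":0.1,"wx":0,"wy":0,"wz":0},{"tx":1.0,"ty":-0.1,"tz":0.1,"wx":0,"wy":0,"wz":0},{"tx":1.4,"ty":-0.1,"tz":0.1,"wx":0,"wy":0,"wz":0},{"tx":1.6,"ty":-0.1,"tz":0.1,"wx":0,"wy":0,"wz":0},{"tx":1.8,"ty":-0.1,"tz":0.1,"wx":0,"wy":0,"wz":0},{"tx":2.0,"ty":-0.1,"tz":0.1,"wx":0,"wy":0,"wz":0},{"tx":2.2,"ty":-0.1,"tz":0.1,"wx":0,"wy":0,"wz":0},{"tx":2.4,"ty":-0.1,"tz":0.1,"wx":0,"wy":0,"wz":0}]'
python3 -m jog '[{"tx":0.2,"ty":0,"tz":0,"wx":0,"wy":0,"wz":0},{"tx":0.4,"ty":0,"tz":0,"wx":0,"wy":0,"wz":0},{"tx":0.6,"ty":0,"tz":0,"wx":0,"wy":0,"wz":0},{"tx":0.8,"ty":0,"tz":0,"wx":0,"wy":0,"wz":0},{"tx":1.0,"ty":0,"tz":0,"wx":0,"wy":0,"wz":0},{"tx":1.2,"ty":0,"tz":0,"wx":0,"wy":0,"wz":0},{"tx":1.4,"ty":0,"tz":0,"wx":0,"wy":0,"wz":0},{"tx":1.6,"ty":0,"tz":0,"wx":0,"wy":0,"wz":0}]'
python3 -c "
from h import *
c=r.camera('side');s=r.camera('scene');go(628-.045*24,75+24,39,92.6);cv2.imwrite('pics/s4.png',np.clip(c['image'][80:300,100:400,::-1]*1.5,0,255).astype('u1'))"
```

```text
time: 6.9
tool_pos: [0.6365, -0.1214, 0.0386]
ee_rot: [-3.142, -0.0, 1.616]
force: [-0.2, 0.5, -0.5]
gripper_width: 0.0237
finger_force: 40.0
time: 7.7
tool_pos: [0.6358, -0.1053, 0.0386]
ee_rot: [-3.142, 0.0, 1.616]
force: [0.1, -1.1, -1.4]
gripper_width: 0.0235
finger_force: 40.0
t 7.8 shift cm [20.44  0.04 -0.04] turn [-0. -0. -0.]
```

View pics/s4.png

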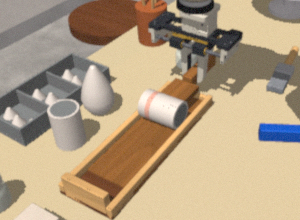

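```bash
python3 -m jog '[{"tx":0.25,"ty":0,"tz":0,"wx":0,"wy":0,"wz":0},{"tx":0.5,"ty":0,"tz":0,"wx":0,"wy":0,"wz":0},{"tx":0.8,"ty":0,"tz":0,"wx":0,"wy":0,"wz":0},{"tx":1.1,"ty":0,"tz":0,"wx":0,"wy":0,"wz":0},{"tx":1.4,"ty":0,"tz":0,"wx":0,"wy":0,"wz":0},{"tx":1.7,"ty":0,"tz":0,"wx":0,"wy":0,"wz":0},{"tx":2.0,"ty":0,"tz":0,"wx":0,"wy":0,"wz":0},{"tx":2.3,"ty":0,"tz":0,"wx":0,"wy":0,"wz":0}]'
for i in 1 ; do python3 -m jog '[{"tx":0.3,"ty":0,"tz":0,"wx":0,"wy":0,"wz":0},{"tx":0.6,"ty":0,"tz":0,"wx":0,"wy":0,"wz":0},{"tx":0.9,"ty":0,"tz":0,"wx":0,"wy":0,"wz":0},{"tx":1.2,"ty":0,"tz":0,"wx":0,"wy":0,"wz":0},{"tx":1.5,"ty":0,"tz":0,"wx":0,"wy":0,"wz":0},{"tx":1.8,"ty":0,"tz":0,"wx":0,"wy":0,"wz":0},{"tx":2.1,"ty":0,"tz":0,"wx":0,"wy":0,"wz":0},{"tx":2.4,"ty":0,"tz":0,"wx":0,"wy":0,"wz":0}]'; done
python3 -c "
from h import *
c=r.camera('side');go(628-.045*24,75+24,39,92.6);cv2.imwrite('pics/s5.png',np.clip(c['image'][80:300,100:400,::-1]*1.5,0,255).astype('u1'))"
```

```text
time: 8.6
tool_pos: [0.6347, -0.0823, 0.0386]
ee_rot: [-3.141, -0.0, 1.616]
force: [0.2, 1.1, -1.3]
gripper_width: 0.0237
finger_force: 40.0
time: 9.4
tool_pos: [0.6337, -0.0583, 0.0386]
ee_rot: [3.142, 0.0, 1.616]
force: [0.2, -0.7, -1.0]
gripper_width: 0.0238
finger_force: 40.0
t 9.45 shift cm [15.7   0.04 -0.04] turn [-0. -0. -0.]
```

View pics/s5.png

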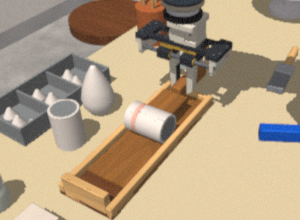

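```bash
python3 -c "
from h import *
c=r.camera('side');print(pl(c,250,201,.042),proj(c,(.621,.2285,.039)),r.get_obs()['tool_pos'])
im=cv2.cvtColor(c['image'],cv2.COLOR_RGB2HSV)
m=((im[...,1]<45)&(im[...,2]>70)).astype('u1');m=cv2.morphologyEx(m,cv2.MORPH_OPEN,np.ones((3,3)))
n,l,st,ce=cv2.connectedComponentsWithStats(m)
for i in range(1,n):
  if st[i][4]>150 and 150<ce[i][0]<320 and 140<ce[i][1]<290: print(st[i],ce[i])
"
```

```text
[0.62938092 0.06870074 0.042     ] [198.82604225 254.17613718] [ 0.63367551 -0.05816499  0.03863064]
[306 137  21  19 174] [315.16091954 145.47126437]
[280 145  17  28 248] [289.8266129  157.58870968]
[223 182  16  27 195] [229.20512821 193.80512821]
[235 186  36  36 823] [250.63183475 202.42284326]
```

```bash
python3 -m jog '[{"tx":0.2,"ty":0,"tz":0,"wx":0,"wy":0,"wz":0},{"tx":0.5,"ty":0,"tz":0,"wx":0,"wy":0,"wz":0},{"tx":0.8,"ty":0,"tz":0,"wx":0,"wy":0,"wz":0},{"tx":1.1,"ty":0,"tz":0,"wx":0,"wy":0,"wz":0},{"tx":1.4,"ty":0,"tz":0,"wx":0,"wy":0,"wz":0},{"tx":1.7,"ty":0,"tz":0,"wx":0,"wy":0,"wz":0},{"tx":2.0,"ty":0,"tz":0,"wx":0,"wy":0,"wz":0},{"tx":2.3,"ty":0,"tz":0,"wx":0,"wy":0,"wz":0}]'
python3 -m jog '[{"tx":0.3,"ty":0,"tz":0,"wx":0,"wy":0,"wz":0},{"tx":0.6,"ty":0,"tz":0,"wx":0,"wy":0,"wz":0},{"tx":0.9,"ty":0,"tz":0,"wx":0,"wy":0,"wz":0},{"tx":1.2,"ty":0,"tz":0,"wx":0,"wy":0,"wz":0},{"tx":1.5,"ty":0,"tz":0,"wx":0,"wy":0,"wz":0},{"tx":1.8,"ty":0,"tz":0,"wx":0,"wy":0,"wz":0},{"tx":2.1,"ty":0,"tz":0,"wx":0,"wy":0,"wz":0},{"tx":2.4,"ty":0,"tz":0,"wx":0,"wy":0,"wz":0}]'
python3 -m jog '[{"tx":0.3,"ty":0,"tz":0,"wx":0,"wy":0,"wz":0},{"tx":0.6,"ty":0,"tz":0,"wx":0,"wy":0,"wz":0},{"tx":0.9,"ty":0,"tz":0,"wx":0,"wy":0,"wz":0},{"tx":1.2,"ty":0,"tz":0,"wx":0,"wy":0,"wz":0},{"tx":1.5,"ty":0,"tz":0,"wx":0,"wy":0,"wz":0},{"tx":1.8,"ty":0,"tz":0,"wx":0,"wy":0,"wz":0},{"tx":2.1,"ty":0,"tz":0,"wx":0,"wy":0,"wz":0},{"tx":2.4,"ty":0,"tz":0,"wx":0,"wy":0,"wz":0}]'
python3 -m jog '[{"tx":0.3,"ty":0,"tz":0,"wx":0,"wy":0,"wz":0},{"tx":0.6,"ty":0,"tz":0,"wx":0,"wy":0,"wz":0},{"tx":0.9,"ty":0,"tz":0,"wx":0,"wy":0,"wz":0},{"tx":1.2,"ty":0,"tz":0,"wx":0,"wy":0,"wz":0},{"tx":1.5,"ty":0,"tz":0,"wx":0,"wy":0,"wz":0},{"tx":1.8,"ty":0,"tz":0,"wx":0,"wy":0,"wz":0},{"tx":2.1,"ty":0,"tz":0,"wx":0,"wy":0,"wz":0},{"tx":2.4,"ty":0,"tz":0,"wx":0,"wy":0,"wz":0}]'
cat > v.py <<'E'
from h import *
c=r.camera('side');o=r.get_obs();print(o['tool_pos'],o['force']);go(628-.045*24,75+24,39,92.6,o)
im=cv2.cvtColor(c['image'],cv2.COLOR_RGB2HSV)
m=((im[...,1]<45)&(im[...,2]>70)).astype('u1');m=cv2.morphologyEx(m,cv2.MORPH_OPEN,np.ones((3,3)))
n,l,st,ce=cv2.connectedComponentsWithStats(m)
for i in range(1,n):
  if st[i][4]>300 and 150<ce[i][0]<320 and 140<ce[i][1]<290: print(st[i],ce[i],pl(c,*ce[i],.042))
E
python3 v.py
```

```text
time: 10.3
tool_pos: [0.6326, -0.0353, 0.0386]
ee_rot: [-3.142, 0.0, 1.616]
force: [-0.1, -0.0, -1.5]
gripper_width: 0.0237
finger_force: 40.0
time: 11.1
tool_pos: [0.6315, -0.0113, 0.0386]
ee_rot: [-3.142, 0.0, 1.616]
force: [0.9, 0.0, -1.6]
gripper_width: 0.0236
finger_force: 40.0
time: 11.9
tool_pos: [0.6305, 0.0126, 0.0386]
ee_rot: [-3.142, 0.0, 1.616]
force: [-1.6, 0.2, -1.6]
gripper_width: 0.0235
finger_force: 40.0
time: 12.7
tool_pos: [0.6294, 0.0366, 0.0386]
ee_rot: [3.142, -0.0, 1.616]
force: [-0.6, -0.2, -0.7]
gripper_width: 0.0236
finger_force: 40.0
[0.62937863 0.03699333 0.0386193 ] [ 0.37394199 -0.13425033 -0.96355485]
t 12.75 shift cm [ 6.21  0.03 -0.04] turn [-0. -0. -0.]
[204 213  41  40 964] [221.31431535 231.08091286] [0.62264627 0.16525766 0.042     ]
```

```bash
python3 -m jog '[{"tx":0.2,"ty":0,"tz":0,"wx":0,"wy":0,"wz":0},{"tx":0.5,"ty":0,"tz":0,"wx":0,"wy":0,"wz":0},{"tx":0.8,"ty":0,"tz":0,"wx":0,"wy":0,"wz":0},{"tx":1.1,"ty":0,"tz":0,"wx":0,"wy":0,"wz":0},{"tx":1.4,"ty":0,"tz":0,"wx":0,"wy":0,"wz":0},{"tx":1.7,"ty":0,"tz":0,"wx":0,"wy":0,"wz":0},{"tx":2.0,"ty":0,"tz":0,"wx":0,"wy":0,"wz":0},{"tx":2.3,"ty":0,"tz":0,"wx":0,"wy":0,"wz":0}]'
python3 -m jog '[{"tx":0.3,"ty":0,"tz":0,"wx":0,"wy":0,"wz":0},{"tx":0.6,"ty":0,"tz":0,"wx":0,"wy":0,"wz":0},{"tx":0.9,"ty":0,"tz":0,"wx":0,"wy":0,"wz":0},{"tx":1.2,"ty":0,"tz":0,"wx":0,"wy":0,"wz":0},{"tx":1.5,"ty":0,"tz":0,"wx":0,"wy":0,"wz":0},{"tx":1.8,"ty":0,"tz":0,"wx":0,"wy":0,"wz":0},{"tx":2.1,"ty":0,"tz":0,"wx":0,"wy":0,"wz":0},{"tx":2.4,"ty":0,"tz":0,"wx":0,"wy":0,"wz":0}]'
python3 -m jog '[{"tx":0.3,"ty":0,"tz":0,"wx":0,"wy":0,"wz":0},{"tx":0.5,"ty":0,"tz":0,"wx":0,"wy":0,"wz":0},{"tx":0.7,"ty":0,"tz":0,"wx":0,"wy":0,"wz":0},{"tx":0.8,"ty":0,"tz":0,"wx":0,"wy":0,"wz":0},{"tx":0.9,"ty":0,"tz":0,"wx":0,"wy":0,"wz":0},{"tx":0.9,"ty":0,"tz":0,"wx":0,"wy":0,"wz":0},{"tx":0.9,"ty":0,"tz":0,"wx":0,"wy":0,"wz":0},{"tx":0.9,"ty":0,"tz":0,"wx":0,"wy":0,"wz":0}]'; python3 v.py; python3 v.py
```

```text
time: 13.55
tool_pos: [0.6284, 0.0596, 0.0386]
ee_rot: [3.142, 0.0, 1.616]
force: [0.5, -1.4, -1.0]
gripper_width: 0.0239
finger_force: 40.0
time: 14.35
tool_pos: [0.6273, 0.0835, 0.0386]
ee_rot: [3.142, -0.0, 1.616]
force: [0.2, 0.5, -0.9]
gripper_width: 0.0237
finger_force: 40.0
time: 15.15
tool_pos: [0.6269, 0.0922, 0.0386]
ee_rot: [3.142, 0.0, 1.616]
force: [-0.4, -0.3, -1.1]
gripper_width: 0.0235
finger_force: 40.0
[0.62691982 0.09222138 0.03865179] [-1.39685798 -1.15330338 -1.14693798]
t 15.2 shift cm [ 0.68  0.03 -0.03] turn [-0. -0. -0.]
[ 217  127   50   41 1034] [244.0106383  149.76789168] [ 0.75007023 -0.06989989  0.042     ]
[181 235  46  36 916] [200.33187773 251.40938865] [0.62098162 0.22404    0.042     ]
[0.62690055 0.09222665 0.03861716] [-0.37140474  0.30823986 -1.45344951]
t 15.25 shift cm [ 0.68  0.03 -0.04] turn [-0.  0. -0.]
[ 217  127   50   41 1029] [244.10981535 149.72303207] [ 0.74999111 -0.07017253  0.042     ]
[181 235  43  36 907] [200.05953693 251.47739802] [0.62127122 0.22441823 0.042     ]
```

```bash
python3 -m jog '[{"tx":0.2,"ty":0,"tz":0,"wx":0,"wy":0,"wz":0},{"tx":0.4,"ty":0,"tz":0,"wx":0,"wy":0,"wz":0},{"tx":0.5,"ty":0,"tz":0,"wx":0,"wy":0,"wz":0},{"tx":0.5,"ty":0,"tz":0,"wx":0,"wy":0,"wz":0}]'; python3 v.py; python3 -c "
from h import *
s=r.camera('scene');im=cv2.cvtColor(s['image'],cv2.COLOR_RGB2HSV)
m=((im[...,1]<45)&(im[...,2]>70)).astype('u1');m=cv2.morphologyEx(m,cv2.MORPH_OPEN,np.ones((3,3)))
n,l,st,ce=cv2.connectedComponentsWithStats(m)
for i in range(1,n):
  if st[i][4]>200 and 250<ce[i][0]<400 and 120<ce[i][1]<300: print(st[i],ce[i],pl(s,*ce[i],.045))
print(proj(s,(.621,.2285,.045)))
cv2.imwrite('pics/p10.png',np.clip(np.hstack([cv2.resize(s['image'][90:290,220:420],(400,400)),cv2.resize(r.camera('side')['image'][150:300,140:290],(400,400))])[...,::-1]*1.5,0,255).astype('u1'))"
```

```text
time: 15.65
tool_pos: [0.6267, 0.0975, 0.0386]
ee_rot: [3.142, -0.0, 1.616]
force: [0.3, 0.6, -1.2]
gripper_width: 0.0237
finger_force: 40.0
[0.62668532 0.09741169 0.03862748] [-0.14011305  0.28708651 -0.48228715]
t 15.7 shift cm [ 0.16  0.03 -0.04] turn [ 0.  0. -0.]
[ 215  129   50   40 1025] [242.30731707 151.43609756] [ 0.74917315 -0.06229768  0.042     ]
[181 235  44  36 909] [200.14191419 251.47414741] [0.62115619 0.22433451 0.042     ]
[358 149  19  27 309] [366.89644013 161.70226537] [0.65345533 0.23365112 0.045     ]
[292 155  23  26 279] [300.80286738 168.17921147] [0.5609701  0.16248669 0.045     ]
[ 368  252   45   50 1776] [390.38344595 276.31193694] [0.77664181 0.05781688 0.045     ]
[348.89719892 155.98174163]
```

View pics/p10.png

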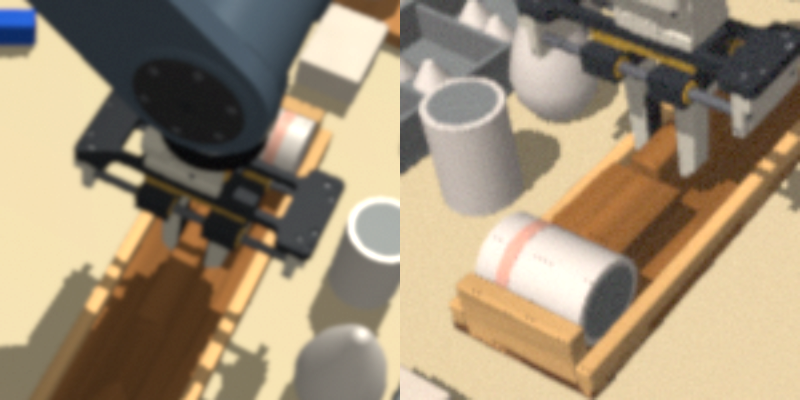

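```bash
python3 -m jog '[{"tx":-0.8,"ty":0,"tz":0,"wx":0,"wy":0,"wz":0},{"tx":-2,"ty":0,"tz":-0.5,"wx":0,"wy":0,"wz":0},{"tx":-3,"ty":0,"tz":-3,"wx":0,"wy":0,"wz":0},{"tx":-3,"ty":0,"tz":-6,"wx":0,"wy":0,"wz":0},{"tx":-3,"ty":-1.5,"tz":-7.5,"wx":0,"wy":0,"wz":0},{"tx":-3,"ty":-4.5,"tz":-7.5,"wx":0,"wy":0,"wz":-0.03},{"tx":-2,"ty":-8,"tz":-7.5,"wx":0,"wy":0,"wz":-0.06},{"tx":-1,"ty":-11,"tz":-7.5,"wx":0,"wy":0,"wz":-0.1}]'; python3 -c "
from h import *
go(478,95,6,100)"
```

```text
time: 16.6
tool_pos: [0.5158, 0.0814, 0.114]
ee_rot: [3.141, 0.0, 1.716]
force: [-0.0, 0.5, -0.9]
gripper_width: 0.0233
finger_force: 40.0
t 16.6 shift cm [ 1.89 -3.54 10.8 ] turn [ 0.    0.   -0.03]
```

```bash
python3 -m jog '[{"tx":1,"ty":-2,"tz":1,"wx":0,"wy":0,"wz":-0.02},{"tx":1.8,"ty":-3.5,"tz":3,"wx":0,"wy":0,"wz":-0.03},{"tx":1.8,"ty":-3.5,"tz":6,"wx":0,"wy":0,"wz":-0.03},{"tx":1.8,"ty":-3.5,"tz":8.5,"wx":0,"wy":0,"wz":-0.03},{"tx":1.8,"ty":-3.5,"tz":9.8,"wx":0,"wy":0,"wz":-0.03},{"tx":1.8,"ty":-3.5,"tz":10.4,"wx":0,"wy":0,"wz":-0.03},{"tx":1.8,"ty":-3.5,"tz":10.7,"wx":0,"wy":0,"wz":-0.03},{"tx":1.8,"ty":-3.5,"tz":10.7,"wx":0,"wy":0,"wz":-0.03}]'; python3 -c "
from h import *
go(478,95,5.6,100)"
```

```text
time: 17.4
tool_pos: [0.4805, 0.095, 0.0071]
ee_rot: [3.141, 0.0, 1.746]
force: [-0.1, -0.2, -0.5]
gripper_width: 0.0241
finger_force: 40.0
t 17.4 shift cm [ 0.04 -0.24  0.15] turn [0.001 0.    0.   ]
```

Lower the last 1.5 mm, release, then retreat.

```bash
python3 -m jog '[{"tx":0,"ty":0,"tz":0.05,"wx":0,"wy":0,"wz":0},{"tx":0,"ty":0,"tz":0.1,"wx":0,"wy":0,"wz":0},{"tx":0,"ty":0,"tz":0.1,"wx":0,"wy":0,"wz":0},{"tx":0,"ty":0,"tz":0.1,"wx":0,"wy":0,"wz":0}]'; python3 -m jog '[{"tx":0,"ty":0,"tz":0,"wx":0,"wy":0,"wz":0},{"tx":0,"ty":0,"tz":0,"wx":0,"wy":0,"wz":0},{"tx":0,"ty":0,"tz":0,"wx":0,"wy":0,"wz":0},{"tx":0,"ty":0,"tz":0,"wx":0,"wy":0,"wz":0},{"tx":0,"ty":0,"tz":0,"wx":0,"wy":0,"wz":0},{"tx":0,"ty":0,"tz":0,"wx":0,"wy":0,"wz":0},{"tx":0,"ty":0,"tz":0,"wx":0,"wy":0,"wz":0},{"tx":0,"ty":0,"tz":0,"wx":0,"wy":0,"wz":0}]' 0.7; python3 -m jog '[{"tx":0,"ty":0,"tz":-1,"wx":0,"wy":0,"wz":0},{"tx":0,"ty":0,"tz":-3,"wx":0,"wy":0,"wz":0},{"tx":0,"ty":0,"tz":-6,"wx":0,"wy":0,"wz":0},{"tx":0,"ty":0,"tz":-10,"wx":0,"wy":0,"wz":0},{"tx":0,"ty":0,"tz":-14,"wx":0,"wy":0,"wz":0},{"tx":0,"ty":0,"tz":-16,"wx":0,"wy":0,"wz":0},{"tx":0,"ty":0,"tz":-16,"wx":0,"wy":0,"wz":0},{"tx":0,"ty":0,"tz":-16,"wx":0,"wy":0,"wz":0}]'; python3 v.py; python3 -c "
from h import *
c=r.camera('wrist');im=cv2.cvtColor(c['image'],cv2.COLOR_RGB2HSV)
m=((im[...,0]<16)&(im[...,1]>120)&(im[...,2]>40)).astype('u1')
n,l,st,ce=cv2.connectedComponentsWithStats(m)
for i in range(1,n):
  if st[i][4]>500: print(st[i],ce[i])
for P in [(.4805,.095,.03),(.462,.193,.016),(.495,.013,.03)]: print(proj(c,P))
"
```

```text
time: 17.8
tool_pos: [0.4801, 0.0951, 0.0059]
ee_rot: [3.141, 0.0, 1.746]
force: [0.7, 0.4, -1.1]
gripper_width: 0.024
finger_force: 40.0
time: 18.6
tool_pos: [0.48, 0.0951, 0.0056]
ee_rot: [-3.142, 0.0, 1.746]
force: [1.3, -0.4, -0.3]
gripper_width: 0.0648
finger_force: 0.0
time: 19.4
tool_pos: [0.4798, 0.0951, 0.1656]
ee_rot: [3.141, 0.0, 1.746]
force: [-0.4, 0.3, -0.5]
gripper_width: 0.0654
finger_force: 0.0
[0.47940967 0.09503146 0.16491204] [ 0.14589418 -1.01289221  0.08222046]
t 19.45 shift cm [-2.18 14.61 12.57] turn [-0.001  0.     0.13 ]
[277 139  21  42 364] [285.50824176 155.73076923] [ 0.65648736 -0.101765    0.042     ]
[181 235  42  36 902] [199.99556541 251.48115299] [0.62135859 0.22448543 0.042     ]
[  387    77   134   221 10127] [448.87844376 184.90273526]
[ 248   79   72  210 5118] [281.21141071 156.49394295]
[282.96686547 199.84751737]
[281.64838222  77.14748433]
[282.83511007 289.40398488]
```

Paddle lies flat on the bench where expected, vase unchanged in the pocket, gripper clear.

```bash
python3 -c "
from plant import r
print(r.sign_off())"
```

```text
the job is handed in; nothing more can be done
None
```

The job is handed in at about 19.5 s: the vase was rolled into the pocket against the stop, the paddle lies flat on the bench off the track and released, and the teardrop was not touched.

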